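# Slide the toy chest shut with its press latch

## Task

Shut the toy chest: press down the latch pad on top of its sliding lid and, keeping the pad pressed all the way, push the lid across the opening until it meets the end stop. Then let go so that the pad springs back up and locks the lid, and come away. Leave the bucket, cube, egg cup and spade where they are.

Things in the scene. Friction and masses are not known exactly. Their poses are not given: they have to be found in the camera images.
- chest: Wooden toy chest fixed to the bench at any yaw: 300 long (x) x 190 wide (y), 130 high, rails and end bar to 157 mm. Origin: centre of underside. The lid slides along the chest's +x to close; the opening lies at x +25 to +140 mm, behind it a fixed deck. Grey teeth (68 to 85 mm either side of the middle line, 149 to 157 mm high) hold the locked lid.
- lid (a joint): Slide of the pale wooden lid (170 x 166 x 9 mm, upper face 140 mm high), m along the chest's +x: near 0 = open, as at the start; 0.115 = at the end stop, shut. Pad up: locked, 3 mm of play. Let up on the way, the pad catches in notches near 0.032 and 0.064. Friction about 2 N.
- latch (a joint): How far the latch pad is pressed, in m: 0 = up, 0.007 = down on its stop. It frees the lid from about 0.004. Its spring pushes up with about 2 N at the top and 5 N fully down. It can spring right up only at a notch or when the lid is shut.
- latch_top (a point): Centre of the upper face of the latch pad, a grey plate 54 (chest x) x 60 mm (chest y) in the middle of the lid, riding with it; 156 mm high when up. Axes as the chest's. Along its whole +x edge stands a lip 8 mm thick, 8 mm high, inner face 19 mm from this point: a fingertip on the plate can push against it. A thin crossbar below the plate's face runs out to the teeth.
- bucket: Turquoise plastic bucket, open, 116 mm across the rim, 115 high; origin under its centre. To be left alone.
- cube: Natural wooden cube, 45 mm; origin under its centre. To be left alone.
- egg_cup: Glossy red ceramic egg cup, 49 mm across, 55 high; origin under its centre. To be left alone.
- spade: Yellow toy spade lying flat, 183 mm long (its x), blade 55 mm wide, up to 12 mm high; origin under the middle. To be left alone.

How it is judged:
By the outcome, as a careful person would: the job done as asked, in the order asked, and still so for the second after the job is handed in, with the robot touching nothing.
It also fails if it takes over 38 s, if anything falls off the work surface, if the arm or the gripper's body presses on something with over 40 N, if the wrist force passes 120 N, or if a joint passes its speed limit or range.

## Robot

A 6-joint arm with a two-finger parallel gripper is mounted at the origin on the work surface. World frame = base frame: x ahead of the robot, y to its left, z up, the work surface at z = 0. Lengths are in m, angles in rad, forces in N, time in s.
With the tool pointing down it reaches from about 0.325 to 0.875 m from the base axis. Payload 4.4 kg.
Tool frame: the origin (TCP) lies midway between the tips of the shut fingers; the grasp point (between the pads) lies 19 mm behind it; z points along the fingers, y is the line along which they close (so a half turn about z gives the same grasp; the last joint's range is limited). The gripper opens to 85 mm and grips with 20 to 120 N. Pads are 22 mm wide; open, the fingers measure 114 mm over their backs; the gripper's body (76 mm by 85 mm) begins 54 mm behind the grasp point. The pads swing forward as they close: fully open they stand 13 mm farther back than shut.
Start: joints at [-1.381, 0.207, 1.542, -0, 1.393, -0.15], TCP at [0.192, -0.542, 0.206] pointing down, gripper open.
Joint ranges: [-2.73, 2.73], [-0.86, 2.22], [0.23, 2.46], [-1.11, 4.25], [0.08, 2.63], [-2.82, 2.82]. Speed limits (rad/s): [2.79, 2.79, 3.14, 3.14, 3.14, 3.14].

## Interface

Orientations are given as a unit quaternion [x, y, z, w].
In Python, from cell import status, eyes, job gives the robot as it stands.
- The arm moves only by the tool move_arm, never from a script. Its argument "moves" is a list of rows, each a list of 5 numbers: the opening, from -1 (shut) to 1 (fully open), then the shift along the tool's x, y, z in mm, then the turn about the tool's z in rad. A call has 1 to 5 rows; each row is the pose to reach, as a shift and turn from the pose commanded when the call began, along the tool's axes at that moment; what a row does not reach only later rows make up. A row lasts 1/10 s, in which the tool goes at most 50 mm and 8.59 degrees, less where a joint would pass 70% of its speed; a pose out of reach is approached as far as the arm can. A call with a gripper value outside its range is refused whole. The fingers move at their own pace and stop on an object; "newtons" is the grip in N (left out, the last holds). Time passes only in rows, so rows that repeat a pose let the fingers close. It gives the time, the measured TCP pose, the force, the opening and the grip force at its end, in the units of the state.
- status.observe(): the state, without advancing time (a new reading comes with each control period).
- eyes.camera(name): name is "scene" or "side" or "wrist"; returns a dict with "image" (480x640x3 uint8, blue, green, red), "range_z" (480x640 float32, m along the optical axis (not along the pixel's ray), 0 where there is no reading), "fx", "fy", "cx", "cy" (pixels), "R" (3x3) and "t" (3): a world point X has camera coordinates R X + t; the wrist camera has in their place "T_tool_cam" (4x4, takes a point from camera to tool coordinates, whose origin is the TCP and whose axes are the flange's). Camera axes: x right, y down, z forward; pixel columns grow to the right and rows downward; lengths in m; the calibration is good to about 2 mm. A picture is of the moment at which its call begins: read the wrist's pose just before it.
- job.hand_in(): hands the job in; it is judged then, once.
The state is a dict: "t": time; "qpos": joint angles; "dq": joint speeds; "joint_efforts": joint torques, N m; "eef_pos": TCP position; "tcp_rot": TCP orientation; "contact_force": force on the tool from outside, world axes, zero at the start; "torque": the same for the moment, N m; "finger_gap": finger opening in m; "grasp_force": force on a finger pad.
Only numpy, scipy, OpenCV 4.12 (cv2) and the standard library are available. Lean on these libraries where they do the work, as an engineer would, in place of code of your own. Each camera call takes 0.05 s, during which the arm holds its last target. There are 200 camera calls.

## Working session

There is one attempt and no reset: what is moved stays moved. The work goes in short steps, Python scripts to look and compute and a tool call to move; the robot and the scene stay as the last step left them, time stands still between calls to the robot, and variables do not carry over. Pictures are saved under pics/ and viewed, at most 10 in all, crops included, and the job is handed in when it is done.

Besides the shell and the picture viewer there is one more tool, called by a JSON object that holds its "fn" and its "kwargs", one argument or row to a line. move_arm: Moves the arm, as the interface text tells. Its arguments: {"type":"object","properties":{"moves":{"type":"array"},"newtons":{"type":"number"}},"required":["moves"]}

```bash
mkdir -p pics; python3 - <<'E'
from cell import status, eyes
import cv2,numpy as np,pickle
s=status.observe(); print(s['t'],s['eef_pos'],s['tcp_rot'],s['finger_gap'],s['contact_force'])
d={n:eyes.camera(n) for n in('scene','side')}
pickle.dump(d,open('d.pkl','wb'))
for n in d: cv2.imwrite(f'pics/{n}.png',d[n]['image'])
E
```

```text
0.0 [ 0.19148171 -0.54131788  0.20502265] [ 9.85599678e-01  1.69091591e-01 -2.04520457e-05 -1.14402681e-03] 0.0855693872662856 [0.73806993 0.11102374 0.07393294]
```

View pics/scene.png

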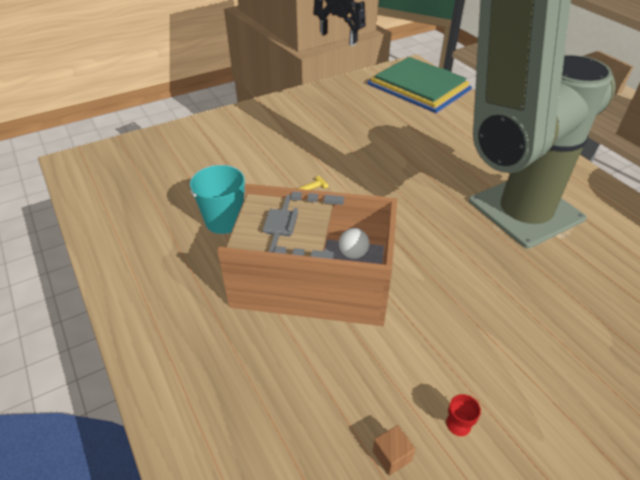

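View pics/side.png

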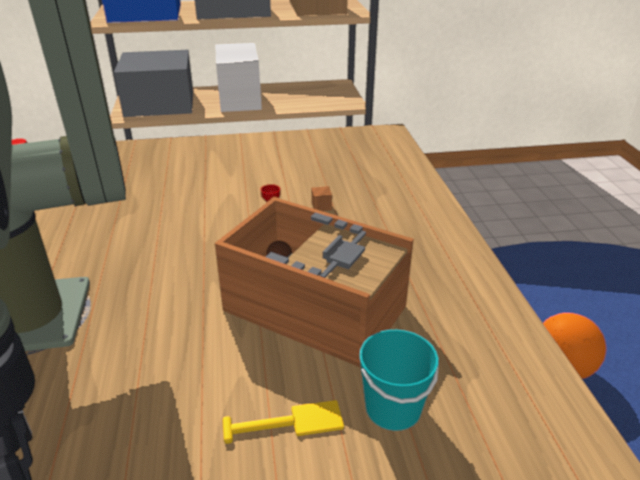

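The scene view shows the chest centred near (310,255), pad at about (280,222), opening to the right of it and bucket at (218,200). The side view shows the pad at (345,252), its lip on the left towards the opening, and the bucket and spade nearer the camera. Next I'll measure the pad by masking grey pixels in both views.

```bash
cat >h.py <<'E'
import numpy as np
def world(c):
    z=c['range_z'];v,u=np.indices(z.shape)
    P=np.stack([(u-c['cx'])/c['fx']*z,(v-c['cy'])/c['fy']*z,z],-1)
    return (P-c['t'])@c['R'], z>0
def ray(c,u,v,h):
    o=-c['R'].T@c['t'];d=c['R'].T@np.array([(u-c['cx'])/c['fx'],(v-c['cy'])/c['fy'],1])
    return o+d*(h-o[2])/d[2]
E
python3 - <<'E'
import pickle,cv2,numpy as np
from h import *
d=pickle.load(open('d.pkl','rb'))
for n,roi in(('scene',(225,185,400,270)),('side',(215,200,415,300))):
    c=d[n];W,ok=world(c);im=c['image']
    hsv=cv2.cvtColor(im,cv2.COLOR_BGR2HSV)
    m=np.zeros(ok.shape,bool);m[roi[1]:roi[3],roi[0]:roi[2]]=1
    print(n,'cam',-c['R'].T@c['t'],'fx',c['fx'])
    box=m&ok&(W[...,2]>.12)&(W[...,2]<.2)
    g=box&(hsv[...,1]<70)&(W[...,2]>.14)
    print('box',box.sum(),'z pct',np.percentile(W[box][:,2],[5,25,50,75,95]))
    # rail-top rectangle
    r=box&(W[...,2]>.149)
    rc=cv2.minAreaRect((W[r][:,:2]*1000).astype(np.float32));print('rail rect',rc)
    k,lab,st,ce=cv2.connectedComponentsWithStats(g.astype(np.uint8))
    for i in range(1,k):
        if st[i,4]>15:
            p=W[lab==i];print(st[i],ce[i].round(1),np.median(p,0).round(4),cv2.minAreaRect((p[:,:2]*1000).astype(np.float32)))
    x0,y0,x1,y1=roi
    cv2.imwrite(f'pics/{n}_c.png',cv2.resize(im[y0:y1,x0:x1],None,fx=4,fy=4,interpolation=cv2.INTER_CUBIC))
E
```

```text
scene cam [0.87093716 0.54918968 0.78168742] fx 511.90666404349975
box 9586 z pct [0.12935257 0.13665393 0.13895422 0.15280047 0.15513794]
rail rect ((538.8373413085938, -58.35699462890625), (195.91390991210938, 300.0030517578125), 51.31010437011719)
[ 263  192   39   62 1080] [281.3 222. ] [ 0.5871 -0.0892  0.1528] ((584.5039672851562, -95.69831085205078), (172.15077209472656, 54.3414306640625), 51.788047790527344)
[307 193  11   9  84] [312.1 197.3] [ 0.502  -0.1232  0.1534] ((501.1224365234375, -124.56118774414062), (18.36582374572754, 18.43646240234375), 51.3724250793457)
[324 195  20  10 168] [333.4 199.4] [ 0.4697 -0.0966  0.1532] ((468.36639404296875, -98.90441131591797), (20.900392532348633, 37.08097457885742), 51.515750885009766)
[292 248  12   8  74] [297.9 251.5] [ 0.5956 -0.0064  0.1541] ((595.8859252929688, -5.9649858474731445), (17.52035903930664, 18.181838989257812), 51.858558654785156)
[311 250  22   9 148] [321.8 254. ] [0.5631 0.0203 0.1542] ((563.1318359375, 19.71535873413086), (17.38504981994629, 36.81049728393555), 50.234962463378906)
side cam [ 0.41375021 -0.909
[... 344 characters left out ...]
 37.719566345214844), 52.63203048706055)
[335 220  12  10  89] [340.2 224.2] [ 0.5937 -0.0115  0.1563] ((591.1461181640625, -4.881406784057617), (20.16840934753418, 30.284809112548828), 42.13425064086914)
[ 309  225   57   52 1183] [341.7 252.1] [ 0.5807 -0.1026  0.1558] ((583.55322265625, -95.00537872314453), (168.87576293945312, 60.3275146484375), 56.70152282714844)
[266 252  23  11 129] [277.3 257.4] [ 0.4676 -0.1016  0.1573] ((466.594970703125, -101.18511199951172), (20.564706802368164, 38.236541748046875), 49.44020462036133)
[292 261  13   8  69] [298.2 264.7] [ 0.5006 -0.1281  0.1575] ((499.8330993652344, -127.0815200805664), (17.928844451904297, 19.096025466918945), 52.03517532348633)
```

View pics/scene_c.png

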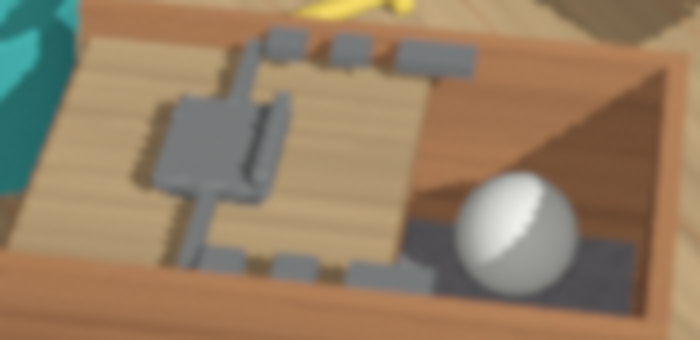

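View pics/side_c.png

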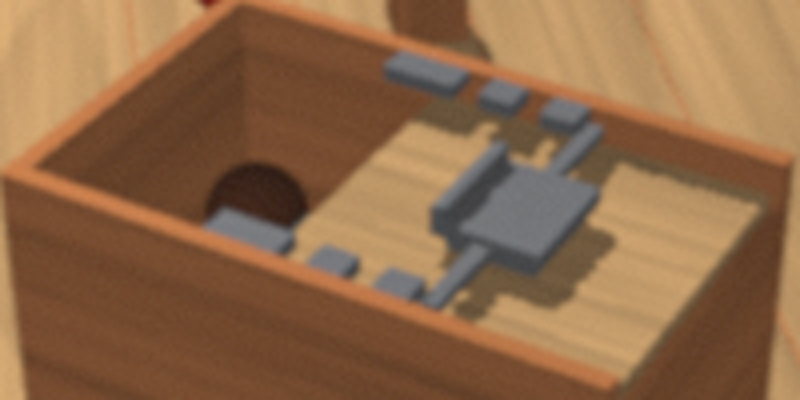

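The two views agree. Chest centre is about (0.538, -0.059) and closing points along 141.3°. The pad is at (0.5845, -0.0957), which is -60 mm along the chest as expected. I'll approach with the fingers shut, above everything.

{"fn": "move_arm", "kwargs": {
  "moves": [
    [-1,43,-24,0,0],
    [-1,86,-48,0,0],
    [-1,129,-73,0,0],
    [-1,172,-97,0,0],
    [-1,215,-121,0,0]
  ],
  "newtons": 40
}}

```text
t: 0.6
eef_pos: [0.3547, -0.3545, 0.2057]
tcp_rot: [0.986, 0.169, -0.0, -0.0]
contact_force: [0.5, -0.5, -1.2]
finger_gap: 0.0123
grasp_force: 0.0
```

{"fn": "move_arm", "kwargs": {
  "moves": [
    [-1,43,-24,0,0],
    [-1,86,-48,0,0],
    [-1,129,-73,0,0],
    [-1,172,-97,0,0],
    [-1,215,-121,0,0]
  ]
}}

```text
t: 1.1
eef_pos: [0.5171, -0.1687, 0.2058]
tcp_rot: [0.986, 0.169, -0.0, -0.0]
contact_force: [0.1, -1.4, 0.4]
finger_gap: -0.0003
grasp_force: 0.0
```

{"fn": "move_arm", "kwargs": {
  "moves": [
    [-1,40,-24,0,0.14],
    [-1,87,-50,0,0.28],
    [-1,87,-50,0,0.42],
    [-1,87,-50,0,0.56],
    [-1,87,-50,0,0.7]
  ]
}}

```text
t: 1.6
eef_pos: [0.5816, -0.0935, 0.2052]
tcp_rot: [0.983, -0.181, -0.001, -0.0]
contact_force: [0.2, 0.5, -0.5]
finger_gap: 0.0002
grasp_force: 0.0
```

{"fn": "move_arm", "kwargs": {
  "moves": [
    [-1,0,0,0,0.14],
    [-1,0,0,0,0.28],
    [-1,0,0,0,0.314],
    [-1,0,0,0,0.314],
    [-1,0,0,0,0.314]
  ]
}}

```text
t: 2.1
eef_pos: [0.5814, -0.0944, 0.2057]
tcp_rot: [0.944, -0.33, -0.0, 0.0]
contact_force: [-0.2, -0.1, -0.5]
finger_gap: -0.0001
grasp_force: 0.0
```

```bash
cat >>h.py <<'E'
from scipy.spatial.transform import Rotation as Ro
C=np.array([-np.cos(np.radians(38.7)),np.sin(np.radians(38.7)),0])
def where(s,P0=(0.5845,-0.0957,0.156)):
    R=Ro.from_quat(s['tcp_rot']).as_matrix();p=np.array(s['eef_pos'])
    dl=p-P0;L=np.array([-C[1],C[0],0])
    print('t',s['t'],'p',p.round(4),'yaw',np.degrees(np.arctan2(R[1,0],R[0,0])).round(2),'tilt',R[2].round(4),
     '| rel start pad: along %.1f lat %.1f z %.1f'%(dl@C*1e3,dl@L*1e3,dl[2]*1e3),'F',np.round(s['contact_force'],1),'Fx %.1f'%(np.array(s['contact_force'])@C),'gap',s['finger_gap'])
    print('C in tool',(R.T@C).round(3),'L in tool',(R.T@L).round(3))
E
python3 - <<'E'
from cell import status,eyes
from h import *
import cv2
where(status.observe())
cv2.imwrite('pics/w1.png',eyes.camera('wrist')['image'])
E
```

```text
t 2.1 p [ 0.5814 -0.0944  0.2057] yaw -38.58 tilt [-9.e-04  3.e-04 -1.e+00] | rel start pad: along 3.2 lat 0.9 z 49.7 F [-0.2 -0.1 -0.5] Fx 0.1 gap -6.999874734685304e-05
C in tool [-1.    -0.002  0.001] L in tool [-0.002  1.     0.   ]
```

View pics/w1.png

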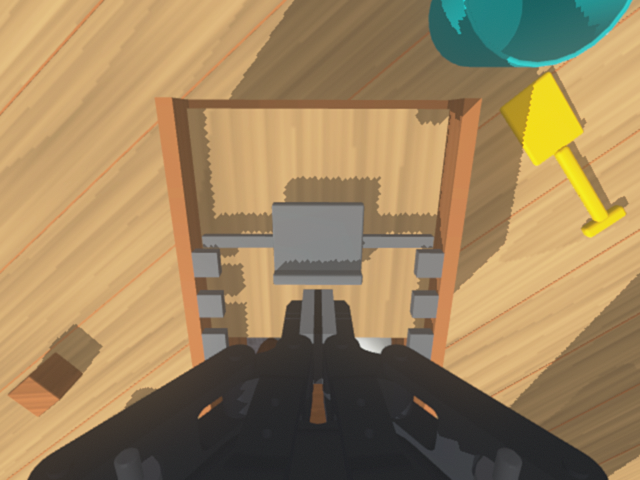

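The wrist view shows the pad centred at column 318, in line with the fingertips at column 318, with the lip at row 278 on the opening side. Now I'll descend.

{"fn": "move_arm", "kwargs": {
  "moves": [
    [-1,0,0,30,0],
    [-1,0,0,42,0],
    [-1,0,0,46,0],
    [-1,0,0,46,0]
  ]
}}

```text
t: 2.55
eef_pos: [0.5812, -0.0943, 0.1594]
tcp_rot: [0.944, -0.331, -0.001, 0.0]
contact_force: [0.7, 0.8, -0.0]
finger_gap: -0.0003
grasp_force: 0.0
```

{"fn": "move_arm", "kwargs": {
  "moves": [
    [-1,0,0,2,0],
    [-1,0,0,4,0],
    [-1,0,0,6,0],
    [-1,0,0,8,0],
    [-1,0,0,8,0]
  ]
}}

```text
t: 3.05
eef_pos: [0.5816, -0.0944, 0.152]
tcp_rot: [0.944, -0.331, -0.0, -0.0]
contact_force: [0.4, -0.2, 0.8]
finger_gap: 0.0
grasp_force: 0.0
```

```bash
python3 - <<'E'
from cell import status
from h import *
where(status.observe())
E
```

```text
t 3.05 p [ 0.5816 -0.0944  0.152 ] yaw -38.63 tilt [-4.e-04  1.e-04 -1.e+00] | rel start pad: along 3.1 lat 0.8 z -4.0 F [ 0.4 -0.2  0.8] Fx -0.4 gap 4.6261412126761364e-05
C in tool [-1.    -0.001  0.   ] L in tool [-0.001  1.     0.   ]
```

{"fn": "move_arm", "kwargs": {
  "moves": [
    [-1,0,0,1,0],
    [-1,0,0,2,0],
    [-1,0,0,2,0]
  ]
}}

```text
t: 3.35
eef_pos: [0.5817, -0.0945, 0.15]
tcp_rot: [0.944, -0.331, -0.0, 0.0]
contact_force: [0.1, 0.1, 0.3]
finger_gap: 0.0001
grasp_force: 0.0
```

{"fn": "move_arm", "kwargs": {
  "moves": [
    [-1,0,0,1,0],
    [-1,0,0,2,0],
    [-1,0,0,2,0]
  ]
}}

```text
t: 3.65
eef_pos: [0.5816, -0.0944, 0.148]
tcp_rot: [0.944, -0.331, -0.0, -0.0]
contact_force: [-0.9, 0.5, -0.4]
finger_gap: 0.0003
grasp_force: 0.0
```

No contact force at 0.148, which I didn't expect. I'll check with the cameras before going lower.

```bash
python3 - <<'E'
from cell import status,eyes
from h import *
import cv2
s=status.observe(); where(s); print(s['joint_efforts'])
a=eyes.camera('scene')['image'][160:280,205:405];b=eyes.camera('side')['image'][180:300,225:425]
f=lambda i:cv2.resize(i,None,fx=4,fy=2.5*4/2.5,interpolation=cv2.INTER_CUBIC)
cv2.imwrite('pics/c2.png',np.vstack([cv2.resize(a,(500,300),interpolation=cv2.INTER_CUBIC),cv2.resize(b,(500,300),interpolation=cv2.INTER_CUBIC)]))
E
```

```text
t 3.65 p [ 0.5816 -0.0944  0.148 ] yaw -38.63 tilt [-4.e-04  1.e-04 -1.e+00] | rel start pad: along 3.0 lat 0.8 z -8.0 F [-0.9  0.5 -0.4] Fx 1.1 gap 0.000302914401568483
C in tool [-1.    -0.001  0.   ] L in tool [-0.001  1.     0.   ]
[-6.92895963e-03 -4.05749881e+01 -2.79491293e+01  1.30043645e-04
 -1.63466827e-02  3.71151361e-05]
```

View pics/c2.png

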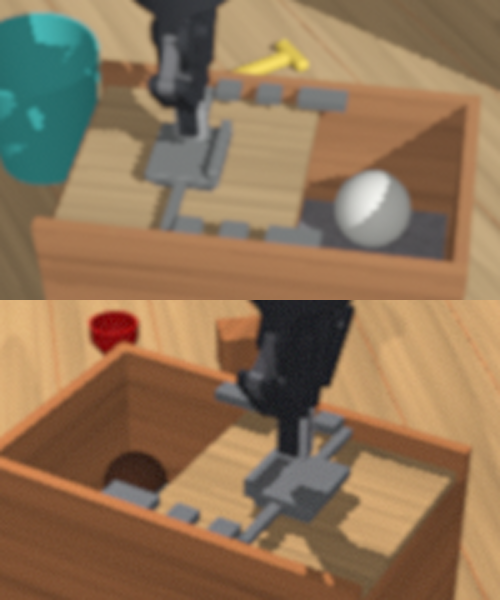

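The top and bottom crops both show the tip still hovering above the pad, at about (195,137) and (292,455). I'll triangulate the tip against the reported TCP.

```bash
python3 - <<'E'
import pickle
from cell import eyes
from h import *
d=pickle.load(open('d.pkl','rb'))
A=[];b=[]
for n,u,v in(('scene',281.8,214.8),('side',341.8,242.)):
    c=d[n];o=-c['R'].T@c['t'];q=ray(c,u,v,0)-o;q/=np.linalg.norm(q);M=np.eye(3)-np.outer(q,q);A.append(M);b.append(M@o)
    # pad points now and finger points changed since start
    e=eyes.camera(n);W,ok=world(e);W0,ok0=world(c)
    ch=ok&ok0&(np.abs(e['range_z']-c['range_z'])>.006)&(np.hypot(W[...,0]-.5816,W[...,1]+.0944)<.03)&(W[...,2]<.2)&(W[...,2]>.13)
    p=W[ch];i=np.argsort(p[:,2]);print(n,len(p),'low z',p[i[:40:8]].round(4).tolist())
    pd=ok&~ch&(np.hypot(W[...,0]-.5845,W[...,1]+.0957)<.022)&(W[...,2]<.17)
    print('pad z now',np.median(W[pd][:,2]),'before',np.median(W0[pd][:,2]),pd.sum())
print('tri',np.linalg.lstsq(np.vstack(A),np.hstack(b),rcond=None))
E
```

```text
scene 154 low z [[0.5692, -0.0675, 0.135], [0.5811, -0.0844, 0.1714], [0.5727, -0.0888, 0.1739], [0.5935, -0.0871, 0.1771], [0.5809, -0.084, 0.1788]]
pad z now 0.1530572648276958 before 0.153053933419077 249
side 172 low z [[0.5961, -0.1187, 0.1544], [0.5766, -0.0994, 0.1745], [0.5703, -0.0956, 0.1768], [0.5898, -0.1026, 0.1794], [0.5851, -0.1083, 0.1816]]
pad z now 0.15625941159400555 before 0.15624053058843615 298
tri (array([ 0.58248247, -0.0892569 ,  0.16899485]), array([1.01185233e-06]), np.int32(3), array([1.41421356, 1.11285684, 0.87266812]))
```

The cameras put the fingertip at z≈0.17, about 20 mm above the reported TCP, and xy agrees. The pad hasn't moved. I'll go on by force instead of the reported height.

{"fn": "move_arm", "kwargs": {
  "moves": [
    [-1,0,0,3,0],
    [-1,0,0,6,0],
    [-1,0,0,9,0],
    [-1,0,0,9,0]
  ]
}}

```text
t: 4.25
eef_pos: [0.5812, -0.0943, 0.1383]
tcp_rot: [0.944, -0.331, -0.001, 0.0]
contact_force: [0.1, 0.3, -0.8]
finger_gap: 0.0002
grasp_force: 0.0
```

{"fn": "move_arm", "kwargs": {
  "moves": [
    [-1,0,0,1,0],
    [-1,0,0,2,0],
    [-1,0,0,3,0],
    [-1,0,0,3,0]
  ]
}}

```text
t: 4.65
eef_pos: [0.5817, -0.0945, 0.136]
tcp_rot: [0.944, -0.331, -0.0, -0.0]
contact_force: [0.7, 0.3, 0.1]
finger_gap: 0.0002
grasp_force: 0.0
```

{"fn": "move_arm", "kwargs": {
  "moves": [
    [-1,0,0,1,0],
    [-1,0,0,2,0],
    [-1,0,0,2,0]
  ]
}}

```text
t: 4.95
eef_pos: [0.5816, -0.0945, 0.134]
tcp_rot: [0.944, -0.331, -0.0, -0.0]
contact_force: [0.1, 0.4, -0.1]
finger_gap: -0.0001
grasp_force: 0.0
```

{"fn": "move_arm", "kwargs": {
  "moves": [
    [-1,0,0,1,0],
    [-1,0,0,2,0],
    [-1,0,0,2,0]
  ]
}}

```text
t: 5.25
eef_pos: [0.5816, -0.0945, 0.1319]
tcp_rot: [0.944, -0.331, -0.0, 0.0]
contact_force: [0.2, -0.7, -0.3]
finger_gap: 0.0001
grasp_force: 0.0
```

{"fn": "move_arm", "kwargs": {
  "moves": [
    [-1,0,0,1,0],
    [-1,0,0,2,0],
    [-1,0,0,2,0]
  ]
}}

```text
t: 5.55
eef_pos: [0.5819, -0.0945, 0.1304]
tcp_rot: [0.944, -0.331, 0.0, -0.0]
contact_force: [-0.6, 1.1, 2.4]
finger_gap: -0.0002
grasp_force: 1.0
```

{"fn": "move_arm", "kwargs": {
  "moves": [
    [-1,0,0,1,0],
    [-1,0,0,2,0],
    [-1,0,0,2,0]
  ]
}}

```text
t: 5.85
eef_pos: [0.5819, -0.0945, 0.1283]
tcp_rot: [0.944, -0.331, 0.0, -0.0]
contact_force: [-1.2, -0.2, 2.3]
finger_gap: 0.0002
grasp_force: 1.4
```

Contact at a reported height of about 0.131, with 2.4 N, which matches the spring. The stop should come at about 0.124.

{"fn": "move_arm", "kwargs": {
  "moves": [
    [-1,0,0,1,0],
    [-1,0,0,2,0],
    [-1,0,0,2,0]
  ]
}}

```text
t: 6.15
eef_pos: [0.5819, -0.0946, 0.1263]
tcp_rot: [0.944, -0.331, 0.0, -0.0]
contact_force: [-0.9, 0.3, 3.4]
finger_gap: -0.0003
grasp_force: 1.9
```

{"fn": "move_arm", "kwargs": {
  "moves": [
    [-1,0,0,1,0],
    [-1,0,0,2,0],
    [-1,0,0,2,0]
  ]
}}

```text
t: 6.45
eef_pos: [0.5819, -0.0945, 0.1243]
tcp_rot: [0.944, -0.331, 0.0, -0.0]
contact_force: [-0.3, -0.3, 4.9]
finger_gap: 0.0001
grasp_force: 2.3
```

{"fn": "move_arm", "kwargs": {
  "moves": [
    [-1,0,0,0.5,0],
    [-1,0,0,1,0],
    [-1,0,0,1,0]
  ]
}}

```text
t: 6.75
eef_pos: [0.5821, -0.0947, 0.124]
tcp_rot: [0.944, -0.331, 0.0, 0.0]
contact_force: [-1.7, 0.7, 6.4]
finger_gap: -0.0001
grasp_force: 3.5
```

{"fn": "move_arm", "kwargs": {
  "moves": [
    [-1,0,0,0.5,0],
    [-1,0,0,1,0],
    [-1,0,0,1,0]
  ]
}}

```text
t: 7.05
eef_pos: [0.5825, -0.095, 0.1239]
tcp_rot: [0.944, -0.331, 0.001, 0.0]
contact_force: [-2.4, -0.4, 9.6]
finger_gap: 0.0001
grasp_force: 5.0
```

At the stop (9.6 N). I'll press a little more, then push along tool -x, which is chest +x.

{"fn": "move_arm", "kwargs": {
  "moves": [
    [-1,-1,0,1,0],
    [-1,-3,0,1,0],
    [-1,-5,0,1,0],
    [-1,-7,0,1,0],
    [-1,-9,0,1,0]
  ]
}}

```text
t: 7.55
eef_pos: [0.5775, -0.0909, 0.1239]
tcp_rot: [0.944, -0.331, 0.004, 0.001]
contact_force: [1.2, -3.1, 9.7]
finger_gap: 0.0002
grasp_force: 4.7
```

```bash
python3 - <<'E'
from cell import status
from h import *
where(status.observe())
E
```

```text
t 7.55 p [ 0.5775 -0.0909  0.1239] yaw -38.64 tilt [ 0.0078 -0.001  -1.    ] | rel start pad: along 8.5 lat 0.7 z -32.1 F [ 1.2 -3.1  9.7] Fx -2.9 gap 0.0001963470746947748
C in tool [-1.    -0.001 -0.008] L in tool [-0.001  1.    -0.001]
```

{"fn": "move_arm", "kwargs": {
  "moves": [
    [-1,-3,0,0,0],
    [-1,-6,0,0,0],
    [-1,-9,0,0,0],
    [-1,-12,0,0,0],
    [-1,-15,0,0,0]
  ]
}}

```text
t: 8.05
eef_pos: [0.5658, -0.0816, 0.1239]
tcp_rot: [0.944, -0.331, 0.004, 0.001]
contact_force: [1.5, -2.3, 9.2]
finger_gap: 0.0
grasp_force: 4.8
```

```bash
python3 - <<'E'
from cell import status,eyes
from h import *
import pickle,cv2
where(status.observe())
c=eyes.camera('side');cv2.imwrite('pics/c3.png',cv2.resize(c['image'][180:300,225:425],(800,480),interpolation=cv2.INTER_CUBIC))
E
```

```text
t 8.05 p [ 0.5658 -0.0816  0.1239] yaw -38.64 tilt [ 0.0079 -0.001  -1.    ] | rel start pad: along 23.4 lat 0.7 z -32.1 F [ 1.5 -2.3  9.2] Fx -2.6 gap 1.3746060002707464e-05
C in tool [-1.    -0.001 -0.008] L in tool [-0.001  1.    -0.001]
```

View pics/c3.png

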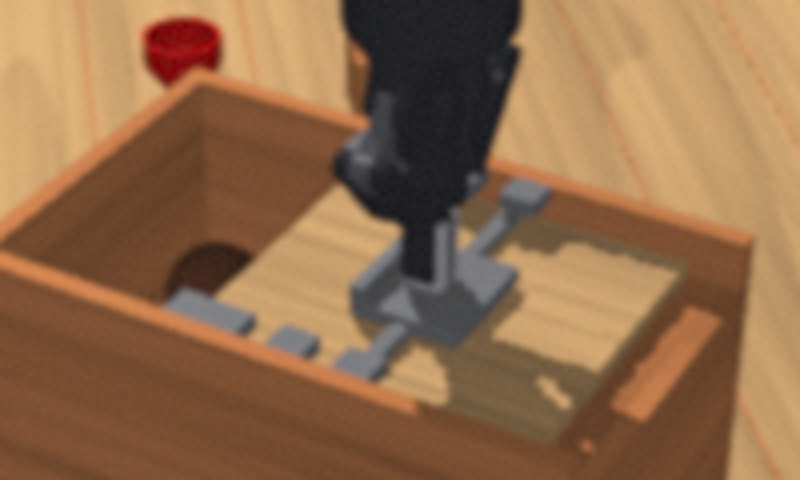

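The lid is sliding with the pad held down, and the crossbar is passing under the teeth near (365,360). Continuing.

{"fn": "move_arm", "kwargs": {
  "moves": [
    [-1,-4,0,0,0],
    [-1,-8,0,0,0],
    [-1,-12,0,0,0],
    [-1,-16,0,0,0],
    [-1,-20,0,0,0]
  ]
}}

```text
t: 8.6
eef_pos: [0.5502, -0.0691, 0.1239]
tcp_rot: [0.944, -0.331, 0.004, 0.001]
contact_force: [0.3, -2.0, 10.2]
finger_gap: 0.0004
grasp_force: 4.9
```

{"fn": "move_arm", "kwargs": {
  "moves": [
    [-1,-4,0,0,0],
    [-1,-8,0,0,0],
    [-1,-12,0,0,0],
    [-1,-16,0,0,0],
    [-1,-20,0,0,0]
  ]
}}

```text
t: 9.1
eef_pos: [0.5346, -0.0565, 0.1239]
tcp_rot: [0.944, -0.331, 0.004, 0.001]
contact_force: [0.3, -2.7, 10.7]
finger_gap: -0.0004
grasp_force: 5.1
```

{"fn": "move_arm", "kwargs": {
  "moves": [
    [-1,-4,0,0,0],
    [-1,-8,0,0,0],
    [-1,-12,0,0,0],
    [-1,-16,0,0,0],
    [-1,-20,0,0,0]
  ]
}}

```text
t: 9.6
eef_pos: [0.519, -0.0441, 0.1239]
tcp_rot: [0.944, -0.331, 0.004, 0.001]
contact_force: [0.5, -3.5, 10.5]
finger_gap: -0.0001
grasp_force: 5.2
```

```bash
python3 - <<'E'
from cell import status
from h import *
where(status.observe())
E
```

```text
t 9.6 p [ 0.519  -0.0441  0.1239] yaw -38.63 tilt [ 0.0079 -0.001  -1.    ] | rel start pad: along 83.4 lat 0.6 z -32.1 F [ 0.5 -3.5 10.5] Fx -2.6 gap -7.003746010491923e-05
C in tool [-1.    -0.001 -0.008] L in tool [-0.001  1.    -0.001]
```

{"fn": "move_arm", "kwargs": {
  "moves": [
    [-1,-4,0,0,0],
    [-1,-8,0,0,0],
    [-1,-12,0,0,0],
    [-1,-16,0,0,0],
    [-1,-20,0,0,0]
  ]
}}

```text
t: 10.1
eef_pos: [0.5034, -0.0315, 0.1238]
tcp_rot: [0.944, -0.331, 0.004, 0.001]
contact_force: [0.0, -3.7, 10.5]
finger_gap: 0.0002
grasp_force: 5.3
```

{"fn": "move_arm", "kwargs": {
  "moves": [
    [-1,-2,0,0,0],
    [-1,-4,0,0,0],
    [-1,-6,0,0,0],
    [-1,-8,0,0,0],
    [-1,-10,0,0,0]
  ]
}}

```text
t: 10.6
eef_pos: [0.4956, -0.0253, 0.1238]
tcp_rot: [0.944, -0.331, 0.004, 0.001]
contact_force: [-0.2, -3.7, 10.1]
finger_gap: 0.0001
grasp_force: 5.5
```

{"fn": "move_arm", "kwargs": {
  "moves": [
    [-1,-2,0,0,0],
    [-1,-4,0,0,0],
    [-1,-6,0,0,0],
    [-1,-6,0,0,0]
  ]
}}

```text
t: 11.0
eef_pos: [0.492, -0.0219, 0.1239]
tcp_rot: [0.944, -0.331, 0.005, 0.001]
contact_force: [1.8, -3.5, 8.4]
finger_gap: -0.0001
grasp_force: 4.2
```

```bash
python3 - <<'E'
from cell import status
from h import *
where(status.observe())
E
```

```text
t 11.0 p [ 0.492  -0.0219  0.1239] yaw -38.63 tilt [ 0.0102 -0.0021 -0.9999] | rel start pad: along 118.3 lat 0.2 z -32.1 F [ 1.8 -3.5  8.4] Fx -3.6 gap -8.361227962956868e-05
C in tool [-1.    -0.001 -0.01 ] L in tool [-0.001  1.    -0.002]
```

{"fn": "move_arm", "kwargs": {
  "moves": [
    [-1,-2,0,1,0],
    [-1,-4,0,1,0],
    [-1,-6,0,1,0],
    [-1,-6,0,1,0]
  ]
}}

```text
t: 11.4
eef_pos: [0.4898, -0.0193, 0.1239]
tcp_rot: [0.944, -0.331, 0.008, 0.001]
contact_force: [6.9, -7.0, 7.0]
finger_gap: 0.0001
grasp_force: 6.9
```

{"fn": "move_arm", "kwargs": {
  "moves": [
    [-1,-2,0,0,0],
    [-1,-3,0,0,0],
    [-1,-4,0,0,0],
    [-1,-4,0,0,0]
  ]
}}

```text
t: 11.8
eef_pos: [0.4898, -0.0192, 0.1249]
tcp_rot: [0.944, -0.331, 0.012, 0.002]
contact_force: [11.8, -12.1, 4.3]
finger_gap: 0.0003
grasp_force: 9.6
```

```bash
python3 - <<'E'
from cell import status
from h import *
where(status.observe())
E
```

```text
t 11.8 p [ 0.4898 -0.0192  0.1249] yaw -38.64 tilt [ 0.0242 -0.0044 -0.9997] | rel start pad: along 121.7 lat -0.5 z -31.1 F [ 11.8 -12.1   4.3] Fx -16.8 gap 0.00027960170586384847
C in tool [-1.    -0.001 -0.024] L in tool [-0.001  1.    -0.004]
```

At the end stop: 17 N axial and no further motion. I'll ease the push, press once more to be sure, then lift straight up.

{"fn": "move_arm", "kwargs": {
  "moves": [
    [-1,2,0,1,0],
    [-1,4,0,1,0],
    [-1,6,0,1,0],
    [-1,6,0,1,0]
  ]
}}

```text
t: 12.2
eef_pos: [0.4897, -0.0192, 0.1237]
tcp_rot: [0.944, -0.331, 0.006, 0.0]
contact_force: [-0.7, -2.5, 17.5]
finger_gap: 0.0
grasp_force: 11.8
```

{"fn": "move_arm", "kwargs": {
  "moves": [
    [-1,2,0,0,0],
    [-1,2,0,-2,0],
    [-1,3,0,-4,0],
    [-1,3,0,-6,0],
    [-1,3,0,-8,0]
  ]
}}

```text
t: 12.7
eef_pos: [0.4895, -0.0193, 0.1281]
tcp_rot: [0.944, -0.331, 0.003, -0.001]
contact_force: [5.5, 0.6, 2.7]
finger_gap: -0.0002
grasp_force: 6.3
```

{"fn": "move_arm", "kwargs": {
  "moves": [
    [-1,0,0,-4,0],
    [-1,0,0,-8,0],
    [-1,0,0,-20,0],
    [-1,0,0,-40,0],
    [-1,0,0,-70,0]
  ]
}}

```text
t: 13.2
eef_pos: [0.4835, -0.0182, 0.1945]
tcp_rot: [0.944, -0.331, -0.005, 0.001]
contact_force: [0.5, 0.3, 0.1]
finger_gap: 0.0002
grasp_force: 0.0
```

{"fn": "move_arm", "kwargs": {
  "moves": [
    [-1,20,-20,-20,0],
    [-1,40,-50,-20,0],
    [-1,40,-90,-20,0],
    [-1,40,-130,-20,0],
    [-1,40,-170,-20,0]
  ]
}}

```text
t: 13.7
eef_pos: [0.6236, 0.0899, 0.2154]
tcp_rot: [0.944, -0.331, -0.002, 0.001]
contact_force: [0.4, 0.6, 0.3]
finger_gap: 0.0003
grasp_force: 0.0
```

```bash
python3 - <<'E'
from cell import status,eyes
from h import *
import cv2
where(status.observe())
ims=[]
for n,r in(('scene',(160,280,205,405)),('side',(180,300,225,425))):
    c=eyes.camera(n);W,ok=world(c);i=c['image'];ims.append(cv2.resize(i[r[0]:r[1],r[2]:r[3]],(500,300),interpolation=cv2.INTER_CUBIC))
    hsv=cv2.cvtColor(i,cv2.COLOR_BGR2HSV);f=np.array([.5845,-.0957,0])+.115*C
    m=ok&(hsv[...,1]<70)&(np.hypot(W[...,0]-f[0],W[...,1]-f[1])<.045)&(W[...,2]>.143)&(W[...,2]<.17)
    p=W[m];a=(p-[.5845,-.0957,0])@C*1e3
    print(n,m.sum(),'pad along range',np.percentile(a,[1,50,99]).round(1),'mid z',np.median(p[np.abs(a-113)<10][:,2]))
cv2.imwrite('pics/c4.png',np.vstack(ims))
E
```

```text
t 13.7 p [0.6236 0.0899 0.2154] yaw -38.65 tilt [-0.0039  0.0035 -1.    ] | rel start pad: along 85.5 lat -169.3 z 59.4 F [0.4 0.6 0.3] Fx 0.1 gap 0.0003232658131355335
C in tool [-1.    -0.001  0.004] L in tool [-0.001  1.     0.003]
scene 801 pad along range [ 87.8 114.8 141. ] mid z 0.15262086536956337
side 779 pad along range [ 86.1 113.  138.9] mid z 0.15594083607873827
```

View pics/c4.png

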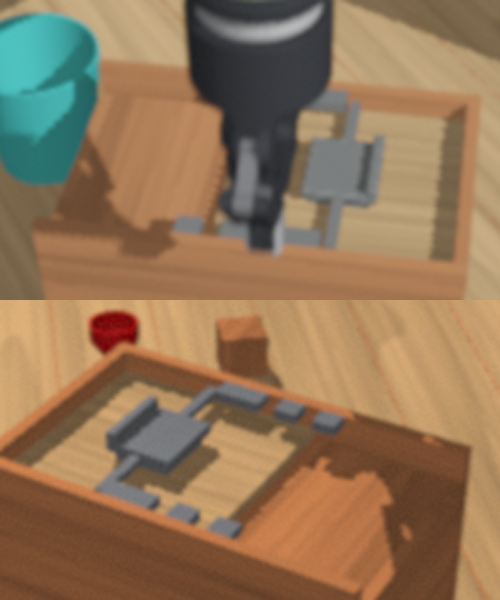

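The picture shows the lid across the opening, meeting the end bar, with the crossbar past the last teeth at (335,240) and (120,480). The pad heights match its raised height at the start (0.153 and 0.156), and the bucket, cube and cup haven't moved.

{"fn": "move_arm", "kwargs": {
  "moves": [
    [-1,0,0,-30,0],
    [-1,0,0,-40,0],
    [-1,0,0,-40,0],
    [-1,0,0,-40,0]
  ]
}}

```text
t: 14.2
eef_pos: [0.6238, 0.0883, 0.2567]
tcp_rot: [0.944, -0.331, -0.0, 0.0]
contact_force: [-0.5, 0.3, -1.0]
finger_gap: 0.0003
grasp_force: 0.0
```

```bash
python3 -c "
from cell import job
print(job.hand_in())"
```

```text
the job is handed in; nothing more can be done
None
```

The lid is shut against its end stop, the pad has sprung back up and locked it, and the arm is clear; I handed the job in at about 14 s, but no verdict came back.

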